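# Jog the sample carousel to the dropper bottle

### The arm

A 6-joint arm with a two-finger parallel gripper is mounted at the origin on a cart in front of the work surface, level with it; the furniture and walls round the work are solid. World frame = base frame: x ahead of the robot, y to its left, z up, the work surface at z = 0. Lengths are in m, angles in rad, forces in N, time in s.
With the tool pointing down it reaches from about 0.3 to 0.775 m from the base axis. Payload 14.6 kg.
Tool frame: the origin (TCP) lies midway between the tips of the shut fingers; the grasp point (between the pads) lies 19 mm behind it (ctrl.hold_point_z is the distance from the TCP to the grasp point, in m); z points along the fingers, x is the direction in which the jaws open and shut, and the axes are right-handed (so a half turn about z gives the same grasp; the last joint's range is limited). The gripper opens to 94 mm and grips with 3 to 60 N. Pads are 16 mm wide; open, the fingers measure 119 mm over their backs; the gripper's body (75 mm by 177 mm) begins 78 mm behind the grasp point.
Start: joints at [1.194, 0.3, 1.521, -0, 1.321, -0.067], TCP at [0.168, 0.524, 0.205] pointing down, gripper open.
Joint ranges: [-3.03, 3.03], [-0.79, 2.21], [0.23, 2.52], [-1.04, 4.18], [0, 3.07], [-2.55, 2.55]. Speed limits (rad/s): [2.22, 2.22, 2.57, 3.14, 3.14, 3.14].

### API

Orientations are given as [roll, pitch, yaw] about the fixed x, y, z axes, in that order (R = Rz(yaw) Ry(pitch) Rx(roll)).
In Python, from station import ctrl, viewer, ticket, nets gives the robot as it stands.
- The arm moves only by the tool carry_out, never from a script. Its argument "commands" is one flat list of numbers, 7 for each row, row after row: the closure, from -1 (fully open) to 1 (shut), so that 0 is half open, then the shift along the world's x, y, z in cm, then the turn, a rotation vector about the world's x, y, z in rad. In form: [gripper, tx, ty, tz, ax, ay, az, gripper, tx, ty, tz, ax, ay, az, ...]. A call has 1 to 12 rows; each row is the pose to reach, as a shift and turn from the pose measured when the call began; what a row does not reach only later rows make up. A row lasts 1/12 s, in which the tool goes at most 41.7 mm and 7.16 degrees, less where a joint would pass 70% of its speed; a pose out of reach is approached as far as the arm can. A call with a gripper value outside its range is refused whole. The fingers move at their own pace and stop on an object; "force" is the grip in N (left out, the last holds). Time passes only in rows, so rows that repeat a pose let the fingers close. It gives the time, the measured TCP pose, the force and the opening at its end, in the units of the state.
- ctrl.get_obs(): the state, without advancing time (a new reading comes with each control period).
- viewer.camera(name): name is "side" or "top"; returns (picture, depth): 420x560x3 uint8, blue, green, red; 420x560 float32, m along the optical axis (not along the pixel's ray), 0 where there is no reading.
- viewer.camera_info(name): a dict with "fx", "fy", "cx", "cy" (pixels), "R" (3x3) and "t" (3): a world point X has camera coordinates R X + t. Camera axes: x right, y down, z forward; pixel columns grow to the right and rows downward; lengths in m; the calibration is good to about 2 mm. A picture is of the moment at which its call begins. camera_info takes no time and is no camera call.
- ticket.hand_in(): hands the job in, once; it reports no verdict.
Trained networks look in the newest picture that a camera, given by its name, has taken for a name from the list of things; names that differ only in an ending like _2 or _b are one class to them, and where a whole thing is asked for, a point or a joint stands for the part that bears it (a point fixed in the world has none). Each returns a list of dicts, best first, with "confidence" (0 to 1); they miss things now and then, are a little off and sometimes report something else, mostly with a low value. They report only what shows in the picture. A call takes as long as a camera call. They do not tell look-alikes from the thing itself.
- nets.silhouettes(camera, thing): "region" (420x560 bool, what is visible of it) and "extent" ([left, top, right, bottom] in pixels, round what is visible of it).
The state is a dict: "time_s": time; "qpos": joint angles; "joint_vel": joint speeds; "tau": joint torques, N m; "ee_pos": TCP position; "eef_rot": TCP orientation; "force": force on the tool from outside, world axes, zero at the start; "moment": the same for the moment, N m; "grip_width": finger opening in m.
Only numpy, scipy, OpenCV 4.12 (cv2) and the standard library are available. Lean on these libraries where they do the work, as an engineer would, in place of code of your own. Each camera call takes 0.05 s, during which the arm holds its last target. There are 200 camera calls.

### The job

Bring the dropper bottle on the carousel round to the pick-up bay between the two posts by working the jog lever with the fingers: tilt it toward the carousel until it gives way against the firm spring and the carousel runs, hold it briefly, and let it recentre so that the carousel latches with the bottle at the bay. Push the lever gently (never more than 25 N), do not touch the carousel or the containers in it, and leave everything else where it stands.

Things in the scene. Friction and masses are not known exactly. Their poses are not given: they have to be found in the camera images.
- carousel_axis (a point): Point on the carousel's vertical axis, 36 mm above the worktop; axes of the fixed indexer: z up, -x toward the pick-up bay, -y toward the lever pod. Carousel: white disc 184 mm across (242 over the steel lugs on its rim), top 34 mm above the worktop, six round cups 60 degrees apart, centres 62 mm from the axis; four hold an upright container (tops 147 mm above the worktop), two are empty.
- bay (a point): The pick-up bay: where the centre of a cup stands when it is at the bay, 62 mm toward -x of the carousel axis, 36 mm above the worktop; just outside it two short steel posts with a small dark pointer between them. Fixed to the indexer, same axes.
- carousel (a joint): Turn of the carousel, rad, 0 at the start, growing counter-clockwise seen from above; cup to cup is 1.047. A spring motor always urges it that way; a latch pin stops it at each cup, so a cup always rests at the bay. While the pin is lifted it runs at about 0.4 rad/s (2.5 s from cup to cup), and has passed the pin after 0.2 rad. It cannot run back.
- dropper_mid (a point): Middle, half-way up, of the dropper bottle on the carousel: round, 38 mm across, 113 mm tall, with a shoulder and a pointed nozzle. It stands in one of the three cups that come to the bay next (one, two or three cup spacings away). The other three containers on the carousel are straight tubes with wide screw caps. z is up along the bottle.
- jog_lever (a joint): Tilt of the jog lever, rad: 0 upright, positive leaning toward the carousel (indexer +y). A light spring centres it from both sides (1.5 N at the grip at 0.4 rad). Only the positive side lifts the latch pin, and only after an idle travel that differs each time: the lever meets a hidden plunger somewhere between 0.12 and 0.45 rad (see latch_head). The lever's hinge lies along the indexer's x.
- latch_head (a point): Middle of the top of the grey latch head, the closed carousel end of the pod, 106 mm above the worktop. In it the latch pin hangs over the carousel's rim. Once the lever meets the plunger, the push needed at the grip jumps by about 2 N and grows to about 5 N over some 7 mm, then comes a hard stop. The pin is clear in the last third of these 7 mm and drops back when the lever is let go.
- lever_grip (a point): Centre of the dark barrel grip of the upright jog lever: 21 mm thick, from 32 mm below to 28 mm above this point, which is 148 mm above the worktop and 98 mm above the lever's hinge. Below it is a grey slotted hood, top 107 mm above the worktop, 56 mm wide, along the indexer's y from 40 mm on the -y side of the lever to 98 mm on its +y side. Axes fixed to the lever.
- cup_near: Bystander: specimen cup with screw lid, 62 mm wide, 69 mm tall, near the lever; origin under its centre.
- dish_near: Bystander: closed petri dish, 90 mm wide, 14 mm tall, near the lever; origin under its centre.
- tray: Bystander: white tray of capped tubes, 89x162x44 mm; origin under its centre.
- tape: Bystander: roll of tape, 96 mm wide, 25 mm tall; origin under its centre.
- dropper_spare: Bystander: another dropper bottle, 38 mm wide, 113 mm tall, on the worktop right of the lever; origin under its centre.
- tube_one: Straight 50 ml tube with screw cap, 34 mm wide, 113 mm tall, in the cup at the bay at the start; origin under its centre.
- tube_two: Another such tube on the carousel; origin under its centre.
- tube_three: Another such tube on the carousel; origin under its centre.
Things that resemble listed ones, but are neither listed nor needed, are in the scene too. What is shaped like the part that bears dropper_mid but purple is not meant.

How it is judged:
By the outcome, as a careful person would: the job done as asked, in the order asked, and still so for the second after the job is handed in, with the robot touching nothing.
It also fails if it takes over 64 s, if anything falls off the work surface, if the arm or the gripper's body presses on something with over 40 N, if the wrist force passes 120 N, or if a joint passes its speed limit or range.

## Working session

There is one attempt and no reset: what is moved stays moved. The work goes in short steps, Python scripts to look and compute and a tool call to move; the robot and the scene stay as the last step left them, time stands still between calls to the robot, and variables do not carry over. Pictures are saved under pics/ and viewed, about 8 in all and at most 12, crops included, and the job is handed in when it is done.

Besides the shell and the picture viewer there is one more tool, called after "Request:" as a command line: name --argument value ..., lists and objects as JSON in quotes. carry_out: Moves the arm, as the interface text tells. Its arguments: {"type":"object","properties":{"commands":{"type":"array","items":{"type":"number"}},"force":{"type":"number"}},"required":["commands"]}

```bash
mkdir -p pics; cat > h.py <<'E'
import numpy as np, cv2
from station import ctrl, viewer, ticket, nets
def cam(n):
    p,d=viewer.camera(n); i=viewer.camera_info(n); return p,d,i
def world(d,i,us,vs):
    us=np.asarray(us,float);vs=np.asarray(vs,float)
    z=d[vs.astype(int),us.astype(int)]
    c=np.stack([(us-i['cx'])/i['fx']*z,(vs-i['cy'])/i['fy']*z,z],-1)
    return (c-np.array(i['t']))@np.array(i['R'])
def pix(i,X):
    c=np.array(i['R'])@np.array(X)+np.array(i['t']); return i['fx']*c[0]/c[2]+i['cx'],i['fy']*c[1]/c[2]+i['cy']
E
python3 - <<'E'
from h import *
o=ctrl.get_obs(); print({k:np.round(v,3) for k,v in o.items()})
ims=[]
for n in ['top','side']:
    p,d,i=cam(n); cv2.imwrite(f'pics/{n}0.png',p); np.savez(f'{n}0.npz',p=p,d=d)
    print(n,np.round(-np.array(i['R']).T@np.array(i['t']),3),np.round(i['R'],2).tolist(),i['fx'])
    for t in ['lever_grip','latch_head','carousel','dropper_mid','tube_one']:
        for r in nets.silhouettes(n,t)[:5]:
            v,u=np.nonzero(r['region']); X=world(d,i,u,v); X=X[d[v,u]>0]
            print(n,t,round(r['confidence'],2),r['extent'],np.round(np.median(X,0),3),np.round(np.percentile(X,[2,98],axis=0),3).tolist())
E
```

```text
{'time_s': np.float64(0.0), 'qpos': array([ 1.194,  0.301,  1.522, -0.   ,  1.321, -0.067]), 'joint_vel': array([ 0.002, -0.   , -0.001,  0.   ,  0.001,  0.001]), 'tau': array([ 0.0000e+00, -5.3181e+01, -3.5273e+01,  7.1000e-02,  2.4000e-02,
       -0.0000e+00]), 'ee_pos': array([0.168, 0.524, 0.205]), 'eef_rot': array([-3.142e+00,  1.000e-03,  1.261e+00]), 'force': array([-0.555, -0.167, -0.704]), 'moment': array([-0.023, -0.019,  0.007]), 'grip_width': np.float64(0.094)}
top [0.304 0.07  1.309] [[-0.02, -1.0, -0.02], [-0.99, 0.03, -0.16], [0.16, 0.02, -0.99]] 397.7433626393755
top lever_grip 0.41 [328.5, 197.2, 340.4, 207.7] [ 0.503 -0.085  0.158] [[0.494, -0.097, 0.045], [0.517, -0.079, 0.177]]
top latch_head 0.92 [232.3, 182.0, 345.5, 265.4] [0.475 0.076 0.032] [[0.349, -0.119, 0.005], [0.581, 0.218, 0.11]]
top carousel 0.97 [233.8, 189.9, 298.4, 255.6] [0.469 0.097 0.034] [[0.384, 0.025, 0.019], [0.559, 0.193, 0.053]]
top dropper_mid 0.72 [199.6, 216.1, 207.4, 228.5] [0.468 0.315 0.058] [[0.455, 0.304, 0.025], [0.487, 0.331, 0.11]]
top dropper_mid 0.54 [135.5, 185.6, 182.7, 210.
[... 652 characters left out ...]
side latch_head 0.39 [301.9, 298.3, 341.6, 329.5] [ 0.421 -0.212  0.012] [[0.381, -0.251, -0.0], [0.467, -0.166, 0.015]]
side carousel 0.65 [214.9, 222.3, 287.0, 266.3] [0.45  0.08  0.034] [[0.376, 0.014, 0.012], [0.531, 0.168, 0.051]]
side dropper_mid 0.68 [266.6, 194.9, 286.6, 229.4] [0.528 0.106 0.083] [[0.516, 0.096, 0.047], [0.547, 0.122, 0.14]]
side dropper_mid 0.64 [215.0, 184.4, 227.0, 223.2] [0.467 0.31  0.043] [[0.453, 0.298, -0.0], [0.532, 0.427, 0.107]]
side dropper_mid 0.37 [248.3, 191.9, 262.6, 227.4] [0.489 0.153 0.103] [[0.48, 0.146, 0.048], [0.505, 0.17, 0.148]]
side tube_one 0.68 [232.2, 208.5, 249.6, 248.1] [0.406 0.086 0.103] [[0.396, 0.079, 0.044], [0.423, 0.106, 0.148]]
```

```bash
python3 - <<'E'
import cv2
a=cv2.imread('pics/top0.png')[150:320,120:400]; b=cv2.imread('pics/side0.png')[165:345,180:400]
cv2.imwrite('pics/a.png',cv2.resize(a,None,fx=2.85,fy=2.85,interpolation=2)); cv2.imwrite('pics/b.png',cv2.resize(b,None,fx=3.3,fy=3.3,interpolation=2))
E
```

```text
(no output)
```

View pics/a.png

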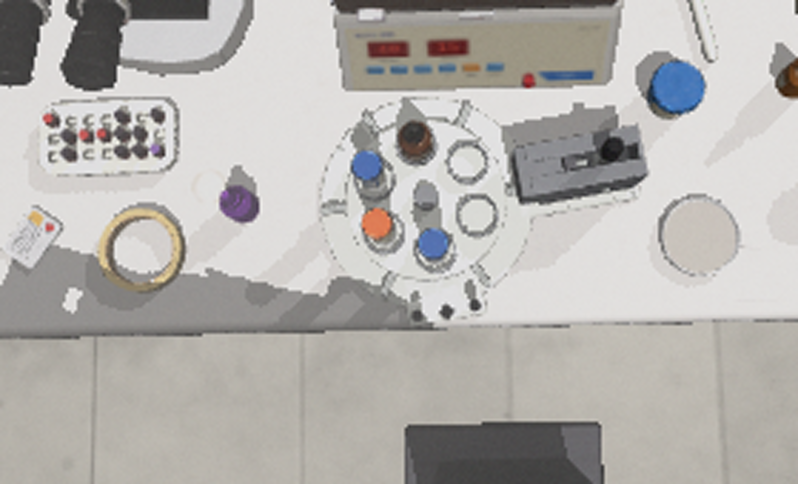

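View pics/b.png

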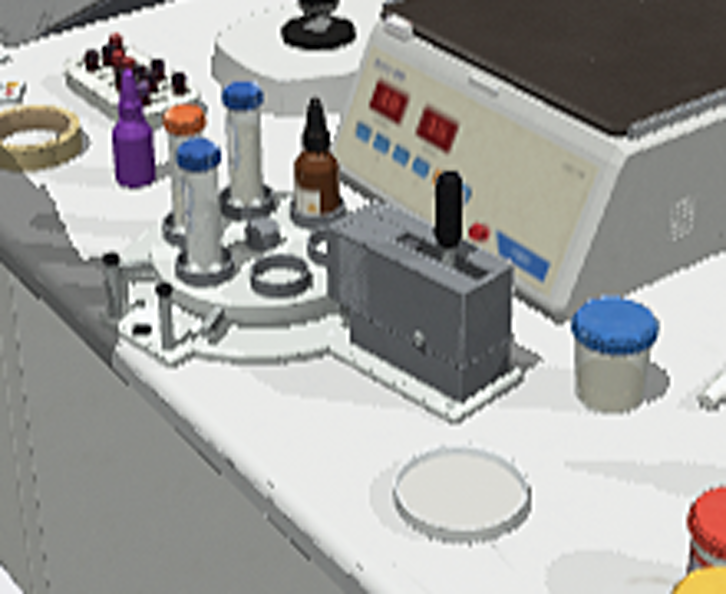

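The top crop shows the lever at about (612,148) and the carousel with the tube at the bay at (432,242). Going counter-clockwise toward the bay come orange (377,222), blue (367,165) and then the brown dropper (413,140).

Things that could be taken for the dropper are the purple bottle (238,203), the brown spare at far right (790,75), and the brown one on the carousel. I choose the one on the carousel, three cup spacings away. The side crop confirms its shoulder and nozzle at (317,150).

```bash
python3 - <<'E'
from h import *
P=[]
for n in ['top','side']:
    z=np.load(n+'0.npz'); d=z['d']; i=viewer.camera_info(n)
    v,u=np.mgrid[0:420,0:560]; v=v.ravel();u=u.ravel(); X=world(d,i,u,v); X=X[d[v,u]>0]; P.append(X)
    H=X[(abs(X[:,2]-.107)<.006)&(X[:,0]>.42)&(X[:,0]<.6)&(X[:,1]<.07)&(X[:,1]>-.2)]
    r=cv2.minAreaRect((H[:,:2]*1000).astype(np.float32)); print(n,'hood',len(H),r,cv2.boxPoints(r).round().tolist())
    g=X[(X[:,2]>.12)&(X[:,2]<.185)&(abs(X[:,0]-.503)<.03)&(abs(X[:,1]+.09)<.03)]; print('grip',len(g),g.mean(0).round(4),g.min(0).round(3),g.max(0).round(3))
    for nm,c in [('tube',(.409,.098)),('drop',(.529,.112))]:
        t=X[(X[:,2]>.125)&(np.hypot(X[:,0]-c[0],X[:,1]-c[1])<.025)]; print(nm,len(t),t.mean(0).round(4))
    b=X[(X[:,0]>.56)&(X[:,0]<.8)&(abs(X[:,1])<.14)]; print('back zmax',np.percentile(b[:,2],[50,99]))
E
```

```text
top hood 653 ((500.2459716796875, -60.413787841796875), (56.60806655883789, 138.85093688964844), 9.048117637634277) [[461.0, 4.0], [483.0, -133.0], [539.0, -125.0], [517.0, 13.0]]
grip 55 [ 0.5018 -0.0868  0.1632] [ 0.495 -0.097  0.125] [ 0.512 -0.079  0.178]
tube 95 [0.4117 0.0984 0.1461]
drop 22 [0.5331 0.1181 0.1371]
back zmax [0.16196976 0.1707704 ]
side hood 646 ((499.30059814453125, -64.95983123779297), (59.213043212890625, 139.5457305908203), 9.599892616271973) [[458.0, -1.0], [482.0, -139.0], [540.0, -129.0], [517.0, 9.0]]
grip 178 [ 0.5009 -0.097   0.1509] [ 0.493 -0.104  0.12 ] [ 0.513 -0.086  0.176]
tube 141 [0.4086 0.0896 0.1403]
drop 38 [0.5323 0.1114 0.1347]
back zmax [0.11147731 0.16788649]
```

Request:
carry_out --commands '[1,8,-15,3.5,0,0,-0.3,1,16,-30,3.5,0,0,-0.6,1,24,-45,3.5,0,0,-0.9,1,34.2,-65.2,3.5,0,0,-1.1,1,34.2,-65.2,3.5,0,0,-1.1,1,34.2,-65.2,3.5,0,0,-1.1,1,34.2,-65.2,3.5,0,0,-1.1,1,34.2,-65.2,3.5,0,0,-1.1,1,34.2,-65.2,3.5,0,0,-1.1,1,34.2,-65.2,3.5,0,0,-1.1,1,34.2,-65.2,3.5,0,0,-1.1,1,34.2,-65.2,3.5,0,0,-1.1]' --force 20

```text
time_s: 1.6
ee_pos: [0.4001, 0.0802, 0.2329]
eef_rot: [3.142, -0.001, 0.161]
force: [0.9, 0.2, 0.1]
grip_width: 0.0175
```

Request:
carry_out --commands '[1,11,-20.8,0.7,0,0,0,1,11,-20.8,0.7,0,0,0,1,11,-20.8,0.7,0,0,0,1,11,-20.8,0.7,0,0,0,1,11,-20.8,0.7,0,0,0,1,11,-20.8,0.7,0,0,0,1,11,-20.8,0.7,0,0,0,1,11,-20.8,0.7,0,0,0]'

```text
time_s: 2.27
ee_pos: [0.5101, -0.1287, 0.2393]
eef_rot: [-3.141, -0.0, 0.159]
force: [-0.7, -0.6, 0.9]
grip_width: 0.0002
```

```bash
python3 - <<'E'
from h import *
o=ctrl.get_obs(); print(o['time_s'],o['ee_pos'],o['eef_rot'],o['force'],o['grip_width'])
p,d,i=cam('side'); cv2.imwrite('pics/c.png',cv2.resize(p[100:345,180:420],None,fx=2.4,fy=2.4,interpolation=2))
q,d,i=cam('top'); cv2.imwrite('pics/top1.png',q)
v,u=np.mgrid[0:420,0:560]; v=v.ravel();u=u.ravel(); X=world(d,i,u,v); X=X[d[v,u]>0]
E
```

```text
2.2667 [ 0.51012971 -0.12874729  0.23930024] [-3.14113882e+00 -1.36934250e-04  1.58830141e-01] [-0.67399802 -0.60809562  0.90434375] 0.00018488741579413567
```

View pics/c.png

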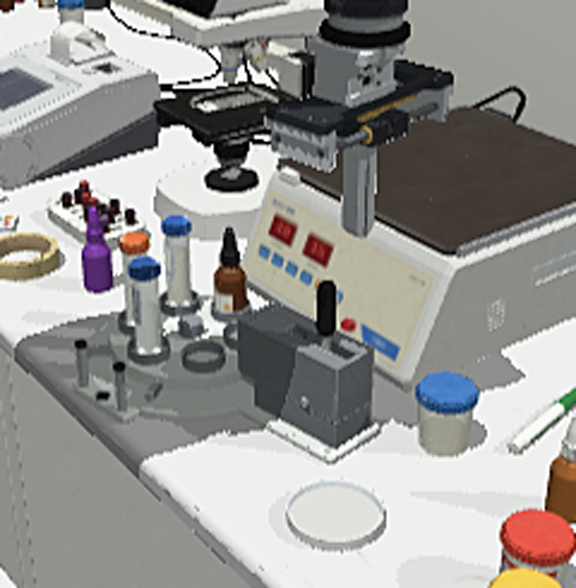

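The picture shows the closed fingers at about (357,225), above and to the -y side of the lever grip (326,308), with clear air around them. I'll descend.

Request:
carry_out --commands '[1,0,0,-4,0,0,0,1,0,0,-7,0,0,0,1,0,0,-9.5,0,0,0,1,0,0,-10.9,0,0,0,1,0,0,-10.9,0,0,0,1,0,0,-10.9,0,0,0]'

```text
time_s: 2.87
ee_pos: [0.5097, -0.1263, 0.1313]
eef_rot: [-3.141, -0.001, 0.162]
force: [1.2, -0.0, 0.5]
grip_width: 0.0005
```

```bash
cat > chk.py <<'E'
from h import *
o=ctrl.get_obs(); s=np.array([-.158,.987]); print(o['time_s'],np.round(o['ee_pos'],4),'F',np.round(o['force'],2),'Fidx_y',round(float(np.array(o['force'])[:2]@s),2))
E
python3 chk.py
```

```text
2.8667 [ 0.5097 -0.1263  0.1313] F [ 1.18 -0.03  0.48] Fidx_y -0.22
```

```bash
cat >> chk.py <<'E'
def orange(n):
    p,d,i=cam(n); hsv=cv2.cvtColor(p,cv2.COLOR_BGR2HSV)
    m=(hsv[...,0]>4)&(hsv[...,0]<16)&(hsv[...,1]>150)&(hsv[...,2]>150)&(d>0)
    v,u=np.nonzero(m); X=world(d,i,u,v) if len(u) else np.zeros((0,3))
    X=X[(X[:,2]>.115)&(np.hypot(X[:,0]-.471,X[:,1]-.104)<.1)] if len(X) else X
    if len(X)<4: return n,'none'
    c=X.mean(0); return n,len(X),c.round(3).tolist(),round(float(np.degrees(np.arctan2(c[1]-.104,c[0]-.471))),1)
import sys
for n in sys.argv[1:] or ['top','side']: print(*orange(n))
E
python3 chk.py
```

```text
2.8667 [ 0.5097 -0.1263  0.1313] F [ 1.18 -0.03  0.48] Fidx_y -0.22
top none
side none
```

Request:
carry_out --commands '[1,-0.05,0.3,0,0,0,0,1,-0.1,0.6,0,0,0,0,1,-0.15,0.9,0,0,0,0,1,-0.2,1.2,0,0,0,0,1,-0.24,1.5,0,0,0,0,1,-0.29,1.8,0,0,0,0,1,-0.32,2.0,0,0,0,0,1,-0.35,2.2,0,0,0,0,1,-0.38,2.4,0,0,0,0,1,-0.38,2.4,0,0,0,0]'

```text
time_s: 3.8
ee_pos: [0.5065, -0.1026, 0.1324]
eef_rot: [3.141, -0.003, 0.162]
force: [-0.3, -1.1, -0.9]
grip_width: 0.0005
```

```bash
python3 chk.py
```

```text
3.8 [ 0.5065 -0.1026  0.1324] F [-0.35 -1.06 -0.93] Fidx_y -0.99
top 20 [0.443, 0.155, 0.146] 118.7
side 13 [0.442, 0.151, 0.147] 121.2
```

```bash
sed -i 's/hsv\[...,2\]>150/hsv[...,2]>70/' chk.py
```

Request:
carry_out --commands '[1,-0.03,0.2,0,0,0,0,1,-0.05,0.3,0,0,0,0,1,-0.07,0.4,0,0,0,0,1,-0.08,0.5,0,0,0,0,1,-0.08,0.5,0,0,0,0,1,-0.08,0.5,0,0,0,0]'

```text
time_s: 4.4
ee_pos: [0.5058, -0.0978, 0.1324]
eef_rot: [3.141, -0.003, 0.162]
force: [-0.5, -0.9, 0.5]
grip_width: 0.0005
```

```bash
python3 chk.py
```

```text
4.4 [ 0.5058 -0.0978  0.1324] F [-0.5  -0.94  0.47] Fidx_y -0.85
top 27 [0.441, 0.155, 0.148] 120.6
side 83 [0.432, 0.148, 0.144] 132.1
```

```bash
sed -i 's/\[...,2\]>70/[...,2]>110/' chk.py
```

Request:
carry_out --commands '[1,-0.03,0.2,0,0,0,0,1,-0.05,0.3,0,0,0,0,1,-0.07,0.4,0,0,0,0,1,-0.08,0.5,0,0,0,0,1,-0.08,0.5,0,0,0,0]'

```text
time_s: 4.92
ee_pos: [0.5049, -0.0927, 0.1324]
eef_rot: [3.141, -0.003, 0.162]
force: [0.8, -0.5, -1.2]
grip_width: 0.0005
```

```bash
python3 chk.py
```

```text
4.9167 [ 0.5049 -0.0927  0.1324] F [ 0.78 -0.48 -1.22] Fidx_y -0.6
top 36 [0.44, 0.156, 0.147] 121.1
side 51 [0.435, 0.149, 0.146] 129.0
```

Request:
carry_out --commands '[1,-0.03,0.2,0,0,0,0,1,-0.05,0.3,0,0,0,0,1,-0.07,0.4,0,0,0,0,1,-0.08,0.5,0,0,0,0,1,-0.08,0.5,0,0,0,0]'

```text
time_s: 5.43
ee_pos: [0.5041, -0.0876, 0.1324]
eef_rot: [3.141, -0.003, 0.162]
force: [-0.0, -0.9, -0.4]
grip_width: 0.0003
```

```bash
python3 chk.py
```

```text
5.4333 [ 0.5041 -0.0876  0.1324] F [-0.02 -0.91 -0.42] Fidx_y -0.89
top 46 [0.438, 0.156, 0.147] 122.0
side 57 [0.434, 0.149, 0.145] 129.3
```

Request:
carry_out --commands '[1,-0.03,0.2,0,0,0,0,1,-0.05,0.3,0,0,0,0,1,-0.07,0.4,0,0,0,0,1,-0.08,0.5,0,0,0,0,1,-0.08,0.5,0,0,0,0]'

```text
time_s: 5.95
ee_pos: [0.5034, -0.0827, 0.1324]
eef_rot: [3.141, -0.003, 0.162]
force: [0.3, -2.6, -1.6]
grip_width: 0.0004
```

```bash
python3 chk.py
```

```text
5.95 [ 0.5034 -0.0827  0.1324] F [ 0.26 -2.65 -1.57] Fidx_y -2.65
top 53 [0.437, 0.156, 0.147] 123.0
side 62 [0.434, 0.149, 0.145] 129.8
```

Request:
carry_out --commands '[1,-0.02,0.1,0,0,0,0,1,-0.03,0.2,0,0,0,0,1,-0.03,0.2,0,0,0,0]'

```text
time_s: 6.3
ee_pos: [0.5031, -0.0812, 0.1324]
eef_rot: [3.14, -0.003, 0.162]
force: [0.9, -5.3, -1.3]
grip_width: 0.0007
```

```bash
python3 chk.py
```

```text
6.3 [ 0.5031 -0.0812  0.1324] F [ 0.9  -5.28 -1.32] Fidx_y -5.36
top 60 [0.436, 0.156, 0.148] 123.7
side 63 [0.434, 0.149, 0.145] 129.8
```

Force is now 5.4 N, so the plunger is met. I'll advance in small steps.

Request:
carry_out --commands '[1,-0.02,0.1,0,0,0,0,1,-0.03,0.2,0,0,0,0,1,-0.03,0.2,0,0,0,0]'

```text
time_s: 6.65
ee_pos: [0.5029, -0.0799, 0.1325]
eef_rot: [3.138, -0.003, 0.162]
force: [0.7, -7.9, -1.8]
grip_width: 0.0003
```

```bash
python3 chk.py
```

```text
6.65 [ 0.5029 -0.0799  0.1325] F [ 0.7  -7.88 -1.81] Fidx_y -7.89
top 65 [0.436, 0.156, 0.147] 123.8
side 64 [0.434, 0.148, 0.145] 130.1
```

```bash
python3 - <<'E'
from h import *
p,d,i=cam('side'); a=cv2.resize(p[150:300,220:380],None,fx=3.6,fy=3.6,interpolation=2); cv2.imwrite('pics/d.png',a)
E
```

```text
(no output)
```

View pics/d.png

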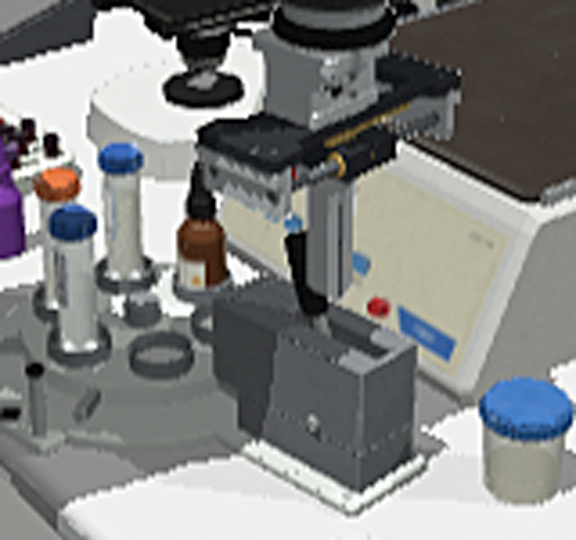

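The picture shows the finger (325,285) on the lower grip, the lever leaning toward the carousel in its slot, and nothing else in contact. The carousel has not moved yet, so I'll continue gently.

Request:
carry_out --commands '[1,-0.02,0.1,0,0,0,0,1,-0.03,0.15,0,0,0,0,1,-0.03,0.15,0,0,0,0]'

```text
time_s: 7.05
ee_pos: [0.5028, -0.079, 0.1326]
eef_rot: [3.137, -0.003, 0.162]
force: [0.8, -7.4, -0.2]
grip_width: 0.0002
```

```bash
python3 chk.py
```

```text
7.05 [ 0.5028 -0.079   0.1326] F [ 0.79 -7.42 -0.17] Fidx_y -7.44
top 65 [0.436, 0.156, 0.147] 124.1
side 66 [0.434, 0.148, 0.144] 130.1
```

Request:
carry_out --commands '[1,-0.02,0.1,0,0,0,0,1,-0.03,0.2,0,0,0,0,1,-0.03,0.2,0,0,0,0]'

```text
time_s: 7.4
ee_pos: [0.5026, -0.0776, 0.1327]
eef_rot: [3.136, -0.003, 0.162]
force: [1.1, -8.2, -1.5]
grip_width: 0.0004
```

```bash
python3 chk.py
```

```text
7.4 [ 0.5026 -0.0776  0.1327] F [ 1.13 -8.24 -1.47] Fidx_y -8.31
top 65 [0.435, 0.156, 0.147] 124.6
side 65 [0.434, 0.147, 0.145] 130.5
```

Request:
carry_out --commands '[1,-0.02,0.1,0,0,0,0,1,-0.02,0.15,0,0,0,0,1,-0.02,0.15,0,0,0,0]'

```text
time_s: 7.75
ee_pos: [0.5025, -0.0768, 0.1327]
eef_rot: [3.134, -0.004, 0.161]
force: [1.0, -8.5, -2.1]
grip_width: 0.0005
```

```bash
python3 chk.py
```

```text
7.75 [ 0.5025 -0.0768  0.1327] F [ 0.99 -8.51 -2.13] Fidx_y -8.55
top 59 [0.434, 0.154, 0.147] 126.5
side 64 [0.431, 0.145, 0.145] 134.4
```

The carousel is running: orange is at 126.5° and its angle is growing. I'll hold, adding about 1 mm to make up for the arm's sag, and track the turn.

Request:
carry_out --commands '[1,-0.02,0.12,0,0,0,0,1,-0.02,0.12,0,0,0,0,1,-0.02,0.12,0,0,0,0,1,-0.02,0.12,0,0,0,0,1,-0.02,0.12,0,0,0,0,1,-0.02,0.12,0,0,0,0]'

```text
time_s: 8.35
ee_pos: [0.5024, -0.0765, 0.1328]
eef_rot: [3.133, -0.004, 0.161]
force: [1.3, -10.2, -2.4]
grip_width: 0.0004
```

```bash
python3 chk.py
```

```text
8.35 [ 0.5024 -0.0765  0.1328] F [  1.35 -10.15  -2.36] Fidx_y -10.23
top 39 [0.426, 0.141, 0.147] 140.3
side 57 [0.422, 0.133, 0.145] 149.0
```

Request:
carry_out --commands '[1,-0.02,0.1,0,0,0,0,1,-0.02,0.1,0,0,0,0,1,-0.02,0.1,0,0,0,0,1,-0.02,0.1,0,0,0,0,1,-0.02,0.1,0,0,0,0,1,-0.02,0.1,0,0,0,0,1,-0.02,0.1,0,0,0,0,1,-0.02,0.1,0,0,0,0,1,-0.02,0.1,0,0,0,0,1,-0.02,0.1,0,0,0,0,1,-0.02,0.1,0,0,0,0,1,-0.02,0.1,0,0,0,0]'

```text
time_s: 9.45
ee_pos: [0.5024, -0.0763, 0.1329]
eef_rot: [3.131, -0.004, 0.161]
force: [1.2, -9.4, -1.1]
grip_width: 0.0006
```

```bash
python3 chk.py
```

```text
9.45 [ 0.5024 -0.0763  0.1329] F [ 1.2  -9.44 -1.15] Fidx_y -9.51
top 38 [0.416, 0.117, 0.146] 166.9
side 50 [0.414, 0.11, 0.145] 173.8
```

Request:
carry_out --commands '[1,-0.02,0.1,0,0,0,0,1,-0.02,0.1,0,0,0,0,1,-0.02,0.1,0,0,0,0,1,-0.02,0.1,0,0,0,0,1,-0.02,0.1,0,0,0,0,1,-0.02,0.1,0,0,0,0,1,-0.02,0.1,0,0,0,0,1,-0.02,0.1,0,0,0,0,1,-0.02,0.1,0,0,0,0,1,-0.02,0.1,0,0,0,0,1,-0.02,0.1,0,0,0,0,1,-0.02,0.1,0,0,0,0]'

```text
time_s: 10.55
ee_pos: [0.5023, -0.0762, 0.133]
eef_rot: [3.129, -0.004, 0.161]
force: [1.7, -9.5, -2.0]
grip_width: 0.0003
```

```bash
python3 chk.py
```

```text
10.55 [ 0.5023 -0.0762  0.133 ] F [ 1.71 -9.55 -1.98] Fidx_y -9.69
top 41 [0.414, 0.089, 0.147] -165.5
side 52 [0.414, 0.085, 0.146] -161.5
```

Request:
carry_out --commands '[1,-0.02,0.1,0,0,0,0,1,-0.02,0.1,0,0,0,0,1,-0.02,0.1,0,0,0,0,1,-0.02,0.1,0,0,0,0,1,-0.02,0.1,0,0,0,0,1,-0.02,0.1,0,0,0,0,1,-0.02,0.1,0,0,0,0,1,-0.02,0.1,0,0,0,0,1,-0.02,0.1,0,0,0,0,1,-0.02,0.1,0,0,0,0,1,-0.02,0.1,0,0,0,0,1,-0.02,0.1,0,0,0,0]'

```text
time_s: 11.65
ee_pos: [0.5023, -0.0758, 0.1331]
eef_rot: [3.128, -0.005, 0.161]
force: [0.8, -7.1, -1.1]
grip_width: 0.0007
```

```bash
python3 chk.py
```

```text
11.65 [ 0.5023 -0.0758  0.1331] F [ 0.79 -7.15 -1.07] Fidx_y -7.18
top 20 [0.427, 0.07, 0.147] -142.5
side 18 [0.424, 0.063, 0.145] -139.3
```

Request:
carry_out --commands '[1,-0.02,0.1,0,0,0,0,1,-0.02,0.1,0,0,0,0,1,-0.02,0.1,0,0,0,0,1,-0.02,0.1,0,0,0,0,1,-0.02,0.1,0,0,0,0,1,-0.02,0.1,0,0,0,0,1,-0.02,0.1,0,0,0,0,1,-0.02,0.1,0,0,0,0,1,-0.02,0.1,0,0,0,0,1,-0.02,0.1,0,0,0,0,1,-0.02,0.1,0,0,0,0,1,-0.02,0.1,0,0,0,0]'

```text
time_s: 12.75
ee_pos: [0.5022, -0.0754, 0.1332]
eef_rot: [3.127, -0.005, 0.16]
force: [1.0, -7.2, -1.8]
grip_width: 0.0002
```

```bash
python3 chk.py
```

```text
12.75 [ 0.5022 -0.0754  0.1332] F [ 1.02 -7.25 -1.79] Fidx_y -7.31
top 57 [0.448, 0.051, 0.147] -113.7
side 19 [0.447, 0.05, 0.145] -113.4
```

Request:
carry_out --commands '[1,-0.02,0.1,0,0,0,0,1,-0.02,0.1,0,0,0,0,1,-0.02,0.1,0,0,0,0,1,-0.02,0.1,0,0,0,0,1,-0.02,0.1,0,0,0,0,1,-0.02,0.1,0,0,0,0,1,-0.02,0.1,0,0,0,0,1,-0.02,0.1,0,0,0,0,1,-0.02,0.1,0,0,0,0,1,-0.02,0.1,0,0,0,0,1,-0.02,0.1,0,0,0,0,1,-0.02,0.1,0,0,0,0]'

```text
time_s: 13.85
ee_pos: [0.5021, -0.0751, 0.1333]
eef_rot: [3.126, -0.005, 0.16]
force: [1.6, -7.1, -1.2]
grip_width: 0.0008
```

```bash
python3 chk.py
```

```text
13.85 [ 0.5021 -0.0751  0.1333] F [ 1.56 -7.11 -1.17] Fidx_y -7.27
top 63 [0.472, 0.046, 0.146] -89.1
side 12 [0.473, 0.038, 0.146] -87.9
```

Turn is about 142°, inside the release window (131.5° to 180°). I'll let the lever recentre by backing off.

Request:
carry_out --commands '[1,0.16,-1.0,0,0,0,0,1,0.32,-2.0,0,0,0,0,1,0.45,-2.8,0,0,0,0,1,0.58,-3.6,0,0,0,0,1,0.72,-4.5,0,0,0,0,1,0.88,-5.5,0,0,0,0,1,0.95,-6.0,0,0,0,0,1,0.95,-6.0,0,0,0,0]'

```text
time_s: 14.62
ee_pos: [0.5117, -0.1362, 0.1331]
eef_rot: [3.126, -0.005, 0.159]
force: [-0.3, -0.4, -0.2]
grip_width: 0.0003
```

Request:
carry_out --commands '[1,0,0,3,0,0,0,1,0,0,6,0,0,0,1,0,0,9,0,0,0,1,0,0,11,0,0,0,1,0,0,11,0,0,0,1,0,0,11,0,0,0,1,0,0,11,0,0,0,1,0,0,11,0,0,0,1,0,0,11,0,0,0,1,0,0,11,0,0,0,1,0,0,11,0,0,0,1,0,0,11,0,0,0]'

```text
time_s: 15.62
ee_pos: [0.5117, -0.1362, 0.2429]
eef_rot: [3.126, -0.005, 0.159]
force: [-0.3, 0.3, -0.2]
grip_width: 0.0003
```

```bash
python3 chk.py
```

```text
15.6167 [ 0.5117 -0.1362  0.2429] F [-0.34  0.29 -0.21] Fidx_y 0.34
top 67 [0.51, 0.059, 0.146] -49.6
side 53 [0.509, 0.056, 0.145] -51.6
```

Request:
carry_out --commands '[1,0,0,0,0,0,0,1,0,0,0,0,0,0,1,0,0,0,0,0,0,1,0,0,0,0,0,0,1,0,0,0,0,0,0,1,0,0,0,0,0,0,1,0,0,0,0,0,0,1,0,0,0,0,0,0,1,0,0,0,0,0,0,1,0,0,0,0,0,0]'

```text
time_s: 16.55
ee_pos: [0.5117, -0.1362, 0.2431]
eef_rot: [3.126, -0.005, 0.159]
force: [0.5, -0.8, 0.2]
grip_width: 0.0001
```

```bash
python3 chk.py; python3 - <<'E'
from h import *
p,d,i=cam('side'); q,_,_=cam('top')
a=cv2.resize(p[150:330,200:380],None,fx=2.2,fy=2.2,interpolation=2); b=cv2.resize(q[165:285,220:360],(396*140//120,396),interpolation=2)
cv2.imwrite('pics/e.png',np.hstack([a,b[:, :400]]))
E
```

```text
16.55 [ 0.5117 -0.1362  0.2431] F [ 0.47 -0.85  0.16] Fidx_y -0.91
top 74 [0.512, 0.061, 0.147] -46.7
side 52 [0.51, 0.057, 0.145] -50.4
```

View pics/e.png

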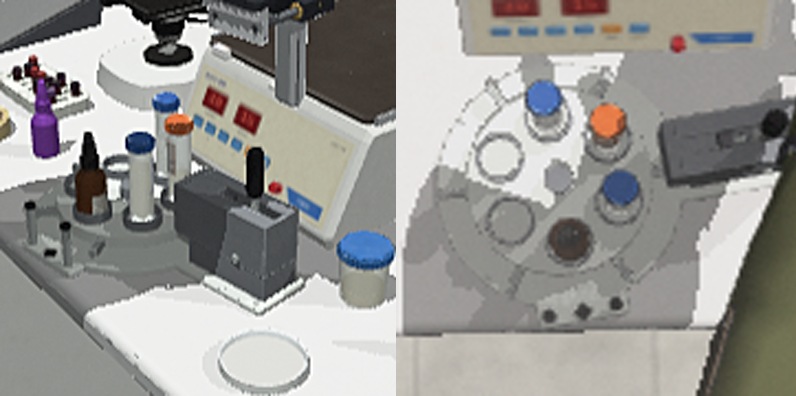

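The side view shows the brown dropper bottle (90,185) beside the bay posts, and the lever (255,172) upright and free. The top view shows it at (570,240), in front of the pointer (583,312). I'll check once that the carousel is at rest, then hand in.

```bash
python3 chk.py; python3 -c "
from station import ticket; print(ticket.hand_in())"
```

```text
16.75 [ 0.5117 -0.1362  0.2431] F [ 0.47 -0.75 -0.36] Fidx_y -0.81
top 74 [0.512, 0.061, 0.147] -46.8
side 53 [0.51, 0.055, 0.145] -51.3
the job is handed in; nothing more can be done
None
```

The dropper bottle is at the pick-up bay with the carousel latched and at rest. I handed the job in at 16.75 s; the hand-in gave no verdict.

**What I did:** The bottle was three cup spacings away. I pushed the lever with the closed fingers, and the highest force I read was about 10 N. I held it while the carousel ran about 142°, then backed off so the lever recentred and the carousel latched at the third cup.

**Last checks:**
- **Turn:** The orange-capped tube now stands about 180° round from where it started. Its angle agreed within the 1–3° error of the cameras over the last 0.2 s or so before hand-in.
- **Lever and fingers:** The lever looks upright. The fingers are clear above it, with only noise on the force reading (under 1 N).
- **Bystanders:** The ones in the last view (cup, dish and tray) look unmoved. I did not measure them, and the tape and spare dropper were not checked.

**Readings that disagreed:** The side and top cameras differed by up to about 10° while tracking the orange cap, because of shadow and partial views. The force at the plunger was about 7–10 N, more than the 5 N given; I put this down to pushing low on the grip plus the centring spring.

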